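# Gauge the empty capacitor well

## Task

Find the depth of the empty capacitor well in the converter housing with the depth gauge (it can be lifted by its black knob): stand its steel bridge flat on the machined face over the empty well and lower the rod gently until it bottoms out. Then press the red stop down the rod onto the bridge's barrel, so that it keeps the depth, and leave the gauge standing there. Set it down softly, do not lean on the circuit board, and leave the other things where they are.

Things in the scene. Friction and masses are not known exactly. Their poses are not given: they have to be found in the camera images.
- housing: fixed housing: black flange plate 124 x 250 x 8 mm with an aluminium block 70 x 146 mm, its machined top face 78 mm above the table, and a green circuit board beside it. Origin: centre of the plate's underside; z up, y along the length. Three 27 mm wells open in the face at x = 0, y = -89, -47 and -5 mm; two hold capacitors with tops 5 mm below the face, one (it varies) is empty
- well_floor: the flat floor of the empty well, in the housing; origin on the well's axis at the floor's upper surface, 46 to 60 mm below the machined face (it varies); z up
- board: the green circuit board with yellow transformer, capacitors and choke, 100 x 86 mm, fixed in the housing beside the block; origin below its centre at table height; its parts reach 62 mm above that. Not to be leant on
- bridge_foot (a point): bridge of the depth gauge, a steel bar 100 mm (its y) x 32 mm (its x) x 14 mm with a barrel 26 mm in diameter on its middle; this point is the centre of its underside, z up. The gauge stands free on the table and weighs 0.4 to 0.53 kg, most of it in the bridge
- barrel_top (a point): centre of the barrel's top face, 34 mm above the bridge's underside; the red stop must come down onto it
- knob_mid (a point): centre of the gauge's black round knob, 20 mm diameter, 26 mm high, on top of its 8 mm rod. The rod slides upright through the bridge, 68 mm, with about 2.5 N drag, and stays where it is put. At the start it is fully up (this point 147 mm above the bridge's underside), so that lifting by the knob lifts the whole gauge
- rod_tip (a point): centre of the rod's lower end, 145.5 mm below the knob's centre; with the rod fully up it lies 1.5 mm above the bridge's underside
- stop_under (a point): the red stop, a disc 56 mm in diameter and 8 mm thick over a short hub, on the rod below the knob; this point: centre of the hub's underside, 12 mm below the disc's upper face. It grips the rod by friction and slides down it, 45 mm, when pushed with about 6 N. At the start this point is 37 to 43 mm below the knob's centre
- spare_cap_a_mid (a point): a loose black-sleeved can capacitor, 25 mm diameter, 50 mm tall, standing by the gauge as a bystander; this point is its centre
- spare_cap_b_mid (a point): a loose black-sleeved can capacitor, 25 mm diameter, 60 mm tall, standing by the gauge as a bystander; this point is its centre
- screwdriver_mid (a point): a small screwdriver, 155 mm long, handle 17 mm thick, lying near the gauge as a bystander; this point is near its middle, on its axis
- multimeter: a yellow and black multimeter 85 x 150 x 36 mm, a bystander at the back; origin at the centre of its underside
- batteries: a pair of small batteries, 50 x 30 x 14 mm, a bystander at the back; origin at the centre of their underside
Things that resemble listed ones, but are neither listed nor needed, are in the scene too. Leave any orange, pink or purple look-alike of the part that bears bridge_foot alone.

How it is judged:
On the way:
1. the rod's lower end is on the empty well's floor with the bridge flat on the face, the red stop still over 3 mm clear of the barrel (z of rod_tip in the frame of well_floor below 0.002 m and horizontal distance between rod_tip and well_floor below 0.012 m and z of bridge_foot in the frame of housing below 0.08 m and angle between bridge_foot's own z axis and vertical below 0.035 rad and z of stop_under in the frame of barrel_top above 0.003 m), for 0.1 s.
At the end, for the whole second after the job is handed in: The gauge stands by itself with its bridge flat on the machined face (within 2 mm and 2 degrees), the rod's lower end is in the empty well and touches its floor (within 2 mm), and the underside of the red stop is down on the barrel's top (within 2 mm) (z of rod_tip in the frame of well_floor between -0.003 and 0.002 m and horizontal distance between rod_tip and well_floor below 0.012 m and z of bridge_foot in the frame of housing between 0.076 and 0.08 m and angle between bridge_foot's own z axis and vertical below 0.035 rad and z of stop_under in the frame of barrel_top below 0.002 m).
It fails at once if the rod is rammed onto the well's floor (over 40 N) (contact force between well_floor and anything else above 40 N).
It fails at once if the gauge is slammed onto the housing (over 50 N while the stop is still clear of the barrel) (contact force between housing and anything else above 50 N and z of stop_under in the frame of barrel_top above 0.004 m).
It fails at once if the gauge is let go in the air (fingers off it with the bridge over 86 mm above the table) (height (world z) of bridge_foot above 0.086 m and contact force between the fingers and anything else below 0.3 N).
It fails at once if something bears on the circuit board (over 5 N) (contact force between board and anything else above 5 N).
It fails at once if a bystander is pushed aside (over 30 mm) (distance of any of spare_cap_a_mid, spare_cap_b_mid, screwdriver_mid, multimeter, batteries from where it was at the start of the episode above 0.03 m).
It also fails if it takes over 45 s, if anything falls off the work surface, if the arm or the gripper's body presses on something with over 40 N, if the wrist force passes 120 N, or if a joint passes its speed limit or range.

## Robot

A 6-joint arm with a two-finger parallel gripper is mounted at the origin on the work surface. World frame = base frame: x ahead of the robot, y to its left, z up, the work surface at z = 0. Lengths are in m, angles in rad, forces in N, time in s.
With the tool pointing down it reaches from about 0.425 to 1.125 m from the base axis. Payload 14.9 kg.
Tool frame: the origin (TCP) lies at the very end of the fingers, on their centre line; the grasp point (between the pads) lies 19 mm behind it (pinch_z is the distance from the TCP to the grasp point, in m); z points along the fingers, y is the line along which they close (so a half turn about z gives the same grasp; the last joint's range is limited). The gripper opens to 91 mm and grips with 3 to 60 N. Pads are 32 mm wide; open, the fingers measure 118 mm over their backs; the gripper's body (76 mm by 178 mm) begins 60 mm behind the grasp point.
Start: joints at [1.288, 0.379, 1.734, -0, 1.028, -0.033], TCP at [0.173, 0.678, 0.214] pointing down, gripper open.
Joint ranges: [-2.77, 2.77], [-0.74, 2.19], [0, 2.66], [-1.06, 4.2], [0.31, 2.87], [-3.08, 3.08]. Speed limits (rad/s): [1.89, 1.89, 2.39, 3.14, 3.14, 3.14].

## Interface

Orientations are given as a 3x3 rotation matrix whose columns are the frame's x, y, z axes.
In Python, from plant import observe, snapshot, camera_params, job_done, pinch_z gives the robot as it stands. The module is installed in compiled form; this text tells all that it offers.
- The arm moves only by the shell command python3 -m crank 'ROWS' [FORCE]. ROWS is JSON, a list of rows, each an object with "linear": the shift along the tool's x, y, z as a fraction of full scale, a list of three; "dr": the turn, a rotation vector about the tool's x, y, z as a fraction of full scale, a list of three; "fingers": the opening, from 0 (shut) to 1 (fully open). A call has 1 to 10 rows; each row is the pose to reach, as a shift and turn from the pose commanded when the call began, along the tool's axes at that moment; what a row does not reach only later rows make up. Full scale, the value 1, is 20 cm for a shift and 1.5 rad for a turn. A row lasts 1/10 s, in which the tool goes at most 50 mm and 8.59 degrees, less where a joint would pass 70% of its speed; a pose out of reach is approached as far as the arm can. A call with a number of a shift or a turn outside -1 to 1 is refused whole. A call with a gripper value outside its range is refused whole. The fingers move at their own pace and stop on an object; FORCE is the grip in N (left out, the last holds). Time passes only in rows, so rows that repeat a pose let the fingers close. It gives the time, the measured TCP pose, the force, the opening and the grip force at its end, in the units of the state.
- observe(): the state, without advancing time (a new reading comes with each control period).
- snapshot(name): name is "scene" or "top"; returns (picture, depth): 420x560x3 uint8, blue, green, red; 420x560 float32, m along the optical axis (not along the pixel's ray), 0 where there is no reading.
- camera_params(name): a dict with "camera_matrix" (3x3 intrinsics, pixels), "world_to_cam" (4x4, takes a point from world to camera coordinates). Camera axes: x right, y down, z forward; pixel columns grow to the right and rows downward; lengths in m; the calibration is good to about 2 mm. A picture is of the moment at which its call begins. camera_params takes no time and is no camera call.
- job_done(): hands the job in; it is judged then, once.
The state is a dict: "t": time; "joints": joint angles; "joint_velocities": joint speeds; "joint_efforts": joint torques, N m; "position": TCP position; "eef_rot": TCP orientation; "force": force on the tool from outside, world axes, zero at the start; "torque": the same for the moment, N m; "grip_width": opening from 0.0 (shut) to 1.0 (fully open); "grasp_force": force on a finger pad.
Only numpy, scipy, OpenCV 4.12 (cv2) and the standard library are available. Lean on these libraries where they do the work, as an engineer would, in place of code of your own. Each camera call takes 0.05 s, during which the arm holds its last target. There are 200 camera calls.

## Working session

There is one attempt and no reset: what is moved stays moved. The work goes in short steps, Python scripts to look and compute and a shell command to move; the robot and the scene stay as the last step left them, time stands still between calls to the robot, and variables do not carry over. Pictures are saved under pics/ and viewed, at most 10 in all, crops included, and the job is handed in when it is done.

```bash
mkdir -p pics
cat > h.py <<'E'
import numpy as np,cv2
from plant import observe,snapshot,camera_params,job_done,pinch_z
def pts(name,d):
    P=camera_params(name);K=P["camera_matrix"];T=np.linalg.inv(np.array(P["world_to_cam"]))
    v,u=np.mgrid[:d.shape[0],:d.shape[1]]
    X=np.stack([(u-K[0][2])/K[0][0]*d,(v-K[1][2])/K[1][1]*d,d,np.ones_like(d)],-1)
    return (X@T.T)[...,:3]
E
python3 - <<'E'
from h import *
for n in("scene","top"):
    im,d=snapshot(n);cv2.imwrite(f"pics/{n}0.png",im);np.save(n+"0.npy",d)
    P=camera_params(n);print(n,P["camera_matrix"],np.linalg.inv(P["world_to_cam"]).round(3))
s=observe();print(s["position"],s["eef_rot"],s["force"],pinch_z,s["t"])
E
```

```text
scene [[411.12526396   0.         287.33303178]
 [  0.         411.12526396 213.7438718 ]
 [  0.           0.           1.        ]] [[-0.756  0.408 -0.511  1.047]
 [ 0.654  0.479 -0.585  0.516]
 [ 0.006 -0.777 -0.629  0.716]
 [ 0.     0.     0.     1.   ]]
top [[383.48820263   0.         277.49930694]
 [  0.         383.48820263 211.00873086]
 [  0.           0.           1.        ]] [[-0.03  -0.998  0.055  0.518]
 [-0.999  0.028 -0.028 -0.006]
 [ 0.027 -0.055 -0.998  1.013]
 [ 0.     0.     0.     1.   ]]
[0.17295583 0.67792553 0.21332887] [[-9.68971453e-01  2.47172525e-01 -2.55974836e-04]
 [ 2.47172658e-01  9.68970962e-01 -9.75281769e-04]
 [ 6.96932568e-06 -1.00829017e-03 -9.99999492e-01]] [0.24140415 0.48251758 0.09231025] 0.0188 0.1
```

View pics/scene0.png

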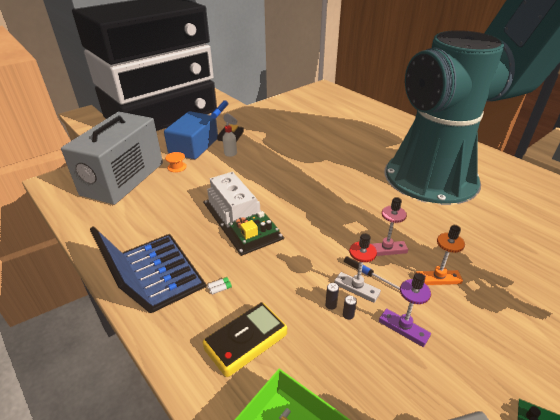

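View pics/top0.png

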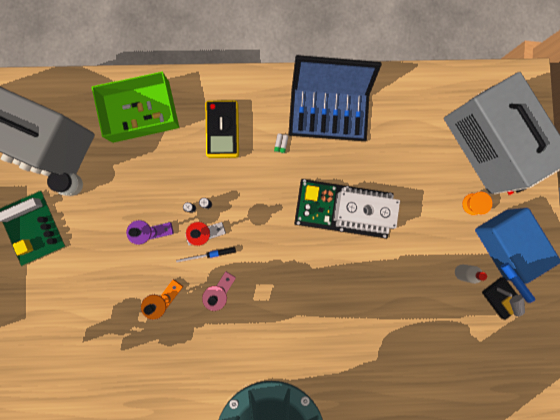

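The scene view shows the red-stop gauge at about (362,265) with its grey bridge, and the housing at (240,212). In the top view the red stop is at (198,234), the housing face at (367,210) and the caps at (188,207) and (204,203). The screwdriver is at (210,254). I'll crop the top view closer and take depth points.

Run:
```python
from h import *
im=cv2.imread("pics/top0.png");d=np.load("top0.npy");X=pts("top",d)
a=cv2.resize(im[165:250,285:415],None,fx=5,fy=5,interpolation=cv2.INTER_CUBIC)
b=cv2.resize(im[185:270,120:250],None,fx=5,fy=5,interpolation=cv2.INTER_CUBIC)
cv2.imwrite("pics/c0.png",cv2.resize(np.vstack([a[:,:650],b]),(456,596)))
h=X[...,2]
# face
r=np.zeros_like(h,bool);r[175:245,290:410]=1
m=r&(abs(h-.078)<.006)
c=cv2.minAreaRect(X[m][:,:2].astype(np.float32));print("face",m.sum(),np.median(h[m]),c)
hole=r&(h<.05)&(X[...,0]>X[m][:,0].min()+.01)&(X[...,0]<X[m][:,0].max()-.01)&(X[...,1]<X[m][:,1].max()-.01)&(X[...,1]>X[m][:,1].min()+.01)
print("hole",hole.sum(),X[hole].mean(0),np.argwhere(hole).mean(0),np.sort(h[hole])[:5])
hsv=cv2.cvtColor(im,cv2.COLOR_BGR2HSV)
for n in("top","scene"):
    im=cv2.imread(f"pics/{n}0.png");Y=pts(n,np.load(n+"0.npy"));hsv=cv2.cvtColor(im,cv2.COLOR_BGR2HSV).astype(int)
    red=((hsv[...,0]<5)|(hsv[...,0]>176))&(hsv[...,1]>200)&(hsv[...,2]>120)
    q=red&(Y[...,2]>.07)&(Y[...,2]<.16)&(Y[...,0]<.6)&(Y[...,1]>.1)
    print(n,"red",q.sum(),(Y[q][:,:2].max(0)+Y[q][:,:2].min(0))/2,np.median(Y[q],0),Y[q].max(0),Y[q].min(0))
    c=np.median(Y[q],0)
    near=np.hypot(Y[...,0]-c[0],Y[...,1]-c[1])<.04
    k=near&(hsv[...,2]<70)&(Y[...,2]>c[2]+.012);print(" knob",k.sum(),np.median(Y[k],0),(Y[k].max(0)+Y[k].min(0))/2,Y[k].max(0),Y[k].min(0))
    near=np.hypot(Y[...,0]-c[0],Y[...,1]-c[1])<.075
    b=near&(Y[...,2]>.010)&(Y[...,2]<.018)&(hsv[...,1]<60)&(hsv[...,2]>90)
    if b.sum()>3:print(" bridge",b.sum(),cv2.minAreaRect(Y[b][:,:2].astype(np.float32)),np.median(Y[b],0))
```

```text
face 1559 0.07812732487794383 ((0.5655004382133484, -0.25687724351882935), (0.14766500890254974, 0.07043150812387466), 79.58968353271484)
hole 116 [ 0.55880578 -0.25354699  0.03192816] [213.46551724 362.68965517] [0.011027   0.01168067 0.01268194 0.01754151 0.01844917]
top red 342 [0.52080439 0.15442008] [0.5203582  0.15100224 0.12224639] [0.5462909  0.18095036 0.15953155] [0.49531787 0.1278898  0.11755392]
 knob 60 [0.52062038 0.15293259 0.16081232] [0.5198073  0.15330888 0.15312221] [0.52761201 0.16193319 0.16528956] [0.51200259 0.14468456 0.14095486]
 bridge 188 ((0.49598968029022217, 0.14855650067329407), (0.08182388544082642, 0.09838831424713135), 13.96606731414795) [0.52462144 0.12875153 0.01446895]
scene red 40 [0.5329786  0.16058307] [0.53960984 0.17711816 0.12056175] [0.55072576 0.18287063 0.12330668] [0.51523144 0.1382955  0.11385408]
 knob 113 [0.53012569 0.15848473 0.15484148] [0.52557566 0.15674152 0.14884657] [0.53589786 0.16577936 0.16254421] [0.51525347 0.14770368 0.13514892]
 bridge 440 ((0.5049291849136353, 0.17511942982673645), (0.07889672368764877, 0.14350193738937378), 7.234059810638428) [0.52603754 0.16787199 0.01450108]
```

View pics/c0.png

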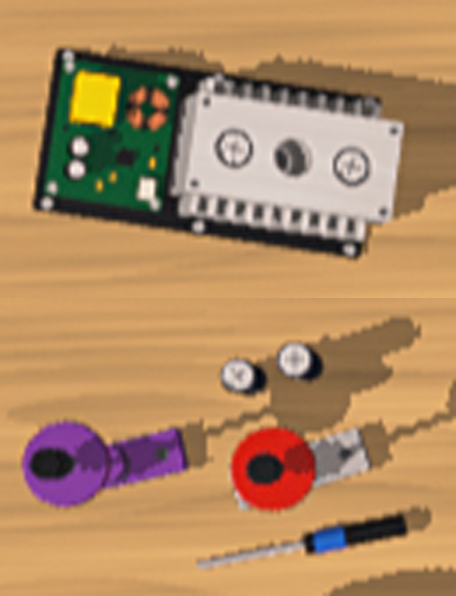

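The crop shows the middle well empty, with its opening at about (292,157), and marked capacitor tops at (234,147) and (351,167). Next I'll get the bridge yaw and cross-check the well and knob in both views.

Run:
```python
from h import *
def ray(n,u,v,z):
    P=camera_params(n);T=np.linalg.inv(P["world_to_cam"]);K=np.array(P["camera_matrix"])
    r=T[:3,:3]@np.linalg.inv(K)@[u,v,1];o=T[:3,3];return (o+r*(z-o[2])/r[2]).round(4)
f=lambda x,y:(285+x/3.508,165+y/3.506)
print("well top",ray("top",*f(292,157),.078),"caps",ray("top",*f(234,147),.073),ray("top",*f(351,167),.073))
for n in("top","scene"):
    im=cv2.imread(f"pics/{n}0.png");Y=pts(n,np.load(n+"0.npy"));hsv=cv2.cvtColor(im,cv2.COLOR_BGR2HSV).astype(int)
    b=(abs(Y[...,2]-.0142)<.003)&(np.hypot(Y[...,0]-.522,Y[...,1]-.153)<.06)&(hsv[...,1]<70)
    nl,L,st,_=cv2.connectedComponentsWithStats(b.astype(np.uint8))
    for i in range(1,nl):
        if st[i,4]>20:
            p=Y[L==i][:,:2].astype(np.float32);print(n,"bridge",st[i],cv2.minAreaRect(p),p.max(0),p.min(0))
    # housing face in this view
    m=(abs(Y[...,2]-.078)<.004)&(np.hypot(Y[...,0]-.565,Y[...,1]+.257)<.09)&(hsv[...,1]<70)
    print(n,"face",m.sum(),cv2.minAreaRect(Y[m][:,:2].astype(np.float32)),np.median(Y[m][:,2]))
    k=(np.hypot(Y[...,0]-.522,Y[...,1]-.153)<.02)&(Y[...,2]>.157)&(Y[...,2]<.166);print("knobtop",k.sum(),Y[k].mean(0),cv2.minEnclosingCircle(Y[k][:,:2].astype(np.float32)))
im=cv2.imread("pics/scene0.png")
cv2.imwrite("pics/s1.png",np.hstack([cv2.resize(im[165:255,195:290],None,fx=4,fy=4,interpolation=2),cv2.resize(im[225:315,315:410],None,fx=4,fy=4,interpolation=2)]))
```

```text
well top [ 0.5655 -0.256   0.078 ] caps [ 0.574  -0.2166  0.073 ] [ 0.5575 -0.2989  0.073 ]
top bridge [208 223  17  16 157] ((0.527274489402771, 0.12795858085155487), (0.03087014891207218, 0.04301963374018669), 15.354891777038574) [0.54551077 0.14646955] [0.50732994 0.10525484]
top face 1441 ((0.5655004382133484, -0.25687724351882935), (0.14766500890254974, 0.07043150812387466), 79.58968353271484) 0.07829636572807164
knobtop 67 [0.51858396 0.15466859 0.16076816] ((0.5183401703834534, 0.15469114482402802), 0.010106828995049)
scene bridge [335 272  46  28 402] ((0.5244004130363464, 0.15599654614925385), (0.03386027365922928, 0.09936084598302841), 15.512699127197266) [0.55234045 0.20744446] [0.49648705 0.10418613]
scene face 804 ((0.5706648826599121, -0.25525346398353577), (0.1494138091802597, 0.07061638683080673), 79.49861907958984) 0.07870524330630158
knobtop 64 [0.52490452 0.15593155 0.16017148] ((0.5249295830726624, 0.15516138076782227), 0.011071334592998028)
```

View pics/s1.png

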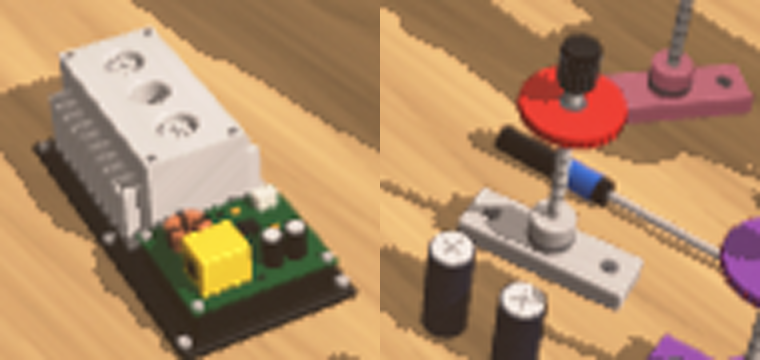

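The right half shows the gauge with its bridge and knob clear, and the left half confirms the empty middle well at about (150,92). Both cameras agree on the knob-to-well shift within 1.5 mm, and the bridge heading is 105.5° against 79.5° for the housing. Averaging the two, the knob is at (0.5216, 0.155) and the well at (0.568, -0.256). Next I move over the knob.

```bash
python3 -m crank '[{"linear":[-0.778,-0.701,0],"dr":[0,0,0],"fingers":0.6},{"linear":[-0.778,-0.701,0],"dr":[0,0,0],"fingers":0.6},{"linear":[-0.778,-0.701,0],"dr":[0,0,0],"fingers":0.6},{"linear":[-0.778,-0.701,0],"dr":[0,0,0],"fingers":0.6},{"linear":[-0.778,-0.701,0],"dr":[0,0,0],"fingers":0.6},{"linear":[-0.778,-0.701,0],"dr":[0,0,0],"fingers":0.6},{"linear":[-0.778,-0.701,0],"dr":[0,0,0],"fingers":0.6}]'
python3 -m crank '[{"linear":[-0.778,-0.701,0],"dr":[0,0,0],"fingers":0.6},{"linear":[-0.778,-0.701,0],"dr":[0,0,0],"fingers":0.6},{"linear":[-0.778,-0.701,0],"dr":[0,0,0],"fingers":0.6},{"linear":[-0.778,-0.701,0],"dr":[0,0,0],"fingers":0.6},{"linear":[-0.778,-0.701,0],"dr":[0,0,0],"fingers":0.6},{"linear":[-0.778,-0.701,0],"dr":[0,0,0],"fingers":0.6},{"linear":[-0.778,-0.701,0],"dr":[0,0,0],"fingers":0.6}]'
python3 -m crank '[{"linear":[-0.778,-0.701,0],"dr":[0,0,0],"fingers":0.6},{"linear":[-0.778,-0.701,0],"dr":[0,0,0],"fingers":0.6},{"linear":[-0.778,-0.701,0],"dr":[0,0,0],"fingers":0.6},{"linear":[-0.778,-0.701,0],"dr":[0,0,0],"fingers":0.6},{"linear":[-0.778,-0.701,0],"dr":[0,0,0],"fingers":0.6},{"linear":[-0.778,-0.701,0],"dr":[0,0,0],"fingers":0.6},{"linear":[-0.778,-0.701,0],"dr":[0,0,0],"fingers":0.6},{"linear":[-0.778,-0.701,0],"dr":[0,0,0],"fingers":0.6}]'
python3 - <<'E'
from h import *
s=observe();print(s["position"],s["eef_rot"].round(4) if hasattr(s["eef_rot"],"round") else s["eef_rot"],s["joints"],s["t"],s["force"],s["grip_width"])
im,d=snapshot("scene");cv2.imwrite("pics/s2.png",cv2.resize(im[170:320,300:470],None,fx=4,fy=4,interpolation=2))
R=np.array(s["eef_rot"]);print("to knob, tool units",R.T@(np.array([.5216,.155,.131])-s["position"])/.2)
E
```

```text
t: 0.8
position: [0.289, 0.5047, 0.214]
eef_rot: [[-0.969, 0.247, 0.0], [0.247, 0.969, 0.0], [0.0, 0.0, -1.0]]
force: [-0.2, 0.2, -0.8]
grip_width: 0.601
grasp_force: 0.0
t: 1.5
position: [0.4048, 0.331, 0.2139]
eef_rot: [[-0.969, 0.246, -0.0], [0.246, 0.969, 0.0], [0.0, 0.0, -1.0]]
force: [-0.6, 0.7, -0.4]
grip_width: 0.602
grasp_force: 0.0
t: 2.3
position: [0.5206, 0.157, 0.2138]
eef_rot: [[-0.969, 0.245, -0.0], [0.245, 0.969, 0.0], [0.0, -0.0, -1.0]]
force: [-0.5, 0.5, 0.7]
grip_width: 0.6
grasp_force: 0.0
[0.52056546 0.15704041 0.21382907] [[-9.695e-01  2.451e-01 -3.000e-04]
 [ 2.451e-01  9.695e-01  1.000e-04]
 [ 3.000e-04 -0.000e+00 -1.000e+00]] [ 2.50057610e-01  1.33439680e-01  2.05059537e+00  1.68996562e-04
  9.57856939e-01 -1.07317925e+00] 2.3 [-0.52920011  0.51767964  0.68681576] 0.6001498110911457
to knob, tool units [-0.007652   -0.00861389  0.41414305]
```

View pics/s2.png

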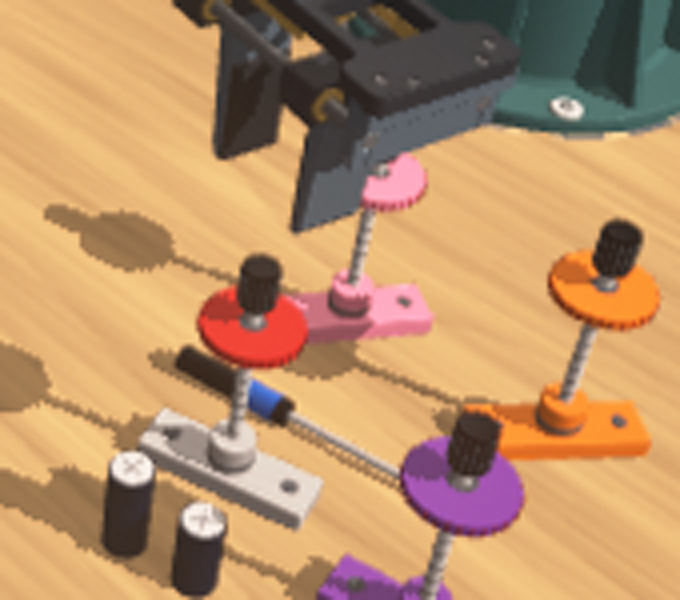

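The open fingers (tips at about (235,155) and (310,225)) straddle the line above the knob at (260,265). I'll descend and grip.

```bash
python3 -m crank '[{"linear":[-0.007,-0.008,0.1],"dr":[0,0,0],"fingers":0.6},{"linear":[-0.007,-0.008,0.2],"dr":[0,0,0],"fingers":0.6},{"linear":[-0.007,-0.008,0.3],"dr":[0,0,0],"fingers":0.6},{"linear":[-0.007,-0.008,0.36],"dr":[0,0,0],"fingers":0.6},{"linear":[-0.007,-0.008,0.404],"dr":[0,0,0],"fingers":0.6},{"linear":[-0.007,-0.008,0.404],"dr":[0,0,0],"fingers":0.6}]'
python3 -m crank '[{"linear":[0,0,0],"dr":[0,0,0],"fingers":0.35},{"linear":[0,0,0],"dr":[0,0,0],"fingers":0.25},{"linear":[0,0,0],"dr":[0,0,0],"fingers":0.1},{"linear":[0,0,0],"dr":[0,0,0],"fingers":0.1},{"linear":[0,0,0],"dr":[0,0,0],"fingers":0.1},{"linear":[0,0,0],"dr":[0,0,0],"fingers":0.1},{"linear":[0,0,0],"dr":[0,0,0],"fingers":0.1}]' 35
```

```text
t: 2.95
position: [0.5218, 0.1537, 0.1324]
eef_rot: [[-0.969, 0.247, -0.001], [0.247, 0.969, -0.0], [0.001, -0.001, -1.0]]
force: [0.6, -0.5, 0.3]
grip_width: 0.601
grasp_force: 0.0
t: 3.65
position: [0.5226, 0.1537, 0.1333]
eef_rot: [[-0.969, 0.247, 0.0], [0.247, 0.969, 0.0], [-0.0, 0.0, -1.0]]
force: [0.5, 3.2, 1.5]
grip_width: 0.212
grasp_force: 35.0
```

Gripped on about 19–20 mm, so it is the knob. Lifting.

```bash
python3 -m crank '[{"linear":[0,0,-0.02],"dr":[0,0,0],"fingers":0.1},{"linear":[0,0,-0.07],"dr":[0,0,0],"fingers":0.1},{"linear":[0,0,-0.15],"dr":[0,0,0],"fingers":0.1},{"linear":[0,0,-0.24],"dr":[0,0,0],"fingers":0.1},{"linear":[0,0,-0.34],"dr":[0,0,0],"fingers":0.1},{"linear":[0,0,-0.44],"dr":[0,0,0],"fingers":0.1},{"linear":[0,0,-0.52],"dr":[0,0,0],"fingers":0.1},{"linear":[0,0,-0.56],"dr":[0,0,0],"fingers":0.1},{"linear":[0,0,-0.575],"dr":[0,0,0],"fingers":0.1},{"linear":[0,0,-0.575],"dr":[0,0,0],"fingers":0.1}]'
python3 - <<'E'
from h import *
from scipy.spatial.transform import Rotation as Ro
s=observe();R=np.array(s["eef_rot"]);p=np.array(s["position"])
Y=pts("scene",snapshot("scene")[1])
for z0 in(.114+.014,):
    b=(abs(Y[...,2]-z0)<.012)&(np.hypot(Y[...,0]-p[0],Y[...,1]-p[1])<.065)
    q=Y[b];print(b.sum(),np.median(q,0),cv2.minAreaRect(q[:,:2].astype(np.float32)))
    A=np.c_[q[:,:2]-q[:,:2].mean(0),np.ones(len(q))];print("plane",np.linalg.lstsq(A,q[:,2],rcond=None)[0])
print("delta tool units",R.T@(np.array([.568+0.001,-.256-.001,p[2]])-p)/.2,"force",s["force"],"pos",p)
E
```

```text
t: 4.65
position: [0.5222, 0.1534, 0.248]
eef_rot: [[-0.969, 0.247, -0.0], [0.247, 0.969, -0.0], [0.0, -0.0, -1.0]]
force: [0.1, 0.1, -4.6]
grip_width: 0.21
grasp_force: 35.0
672 [0.52944301 0.16456844 0.128895  ] ((0.5228536128997803, 0.15473780035972595), (0.035665784031152725, 0.1000637486577034), 15.184917449951172)
plane [-0.15352261 -0.04982298  0.12771062]
delta tool units [-7.34168882e-01 -1.93032756e+00  1.25474861e-04] force [ 0.0506835   0.05064933 -4.55054835] pos [0.52215761 0.15338096 0.24801357]
```

Lifted level, with a 4.6 N load. Now carrying in two halves, with the 26° turn in the second.

```bash
python3 -m crank '[{"linear":[-0.02,-0.05,0],"dr":[0,0,0],"fingers":0.1},{"linear":[-0.06,-0.15,0],"dr":[0,0,0],"fingers":0.1},{"linear":[-0.11,-0.29,0],"dr":[0,0,0],"fingers":0.1},{"linear":[-0.165,-0.43,0],"dr":[0,0,0],"fingers":0.1},{"linear":[-0.22,-0.58,0],"dr":[0,0,0],"fingers":0.1},{"linear":[-0.275,-0.73,0],"dr":[0,0,0],"fingers":0.1},{"linear":[-0.32,-0.85,0],"dr":[0,0,0],"fingers":0.1},{"linear":[-0.35,-0.93,0],"dr":[0,0,0],"fingers":0.1},{"linear":[-0.367,-0.965,0],"dr":[0,0,0],"fingers":0.1}]'
python3 -m crank '[{"linear":[-0.02,-0.05,0],"dr":[0,0,0.02],"fingers":0.1},{"linear":[-0.06,-0.15,0],"dr":[0,0,0.06],"fingers":0.1},{"linear":[-0.11,-0.29,0],"dr":[0,0,0.10],"fingers":0.1},{"linear":[-0.165,-0.43,0],"dr":[0,0,0.15],"fingers":0.1},{"linear":[-0.22,-0.58,0],"dr":[0,0,0.20],"fingers":0.1},{"linear":[-0.275,-0.73,0],"dr":[0,0,0.24],"fingers":0.1},{"linear":[-0.32,-0.85,0],"dr":[0,0,0.27],"fingers":0.1},{"linear":[-0.35,-0.93,0],"dr":[0,0,0.29],"fingers":0.1},{"linear":[-0.367,-0.965,0],"dr":[0,0,0.3025],"fingers":0.1},{"linear":[-0.367,-0.965,0],"dr":[0,0,0.3025],"fingers":0.1}]'
python3 -m crank '[{"linear":[0,0,0],"dr":[0,0,0],"fingers":0.1},{"linear":[0,0,0],"dr":[0,0,0],"fingers":0.1}]'
python3 - <<'E'
from h import *
s=observe();R=np.array(s["eef_rot"]);p=np.array(s["position"])
im,d=snapshot("scene");Y=pts("scene",d)
cv2.imwrite("pics/s3.png",cv2.resize(im[100:250,170:340],None,fx=4,fy=4,interpolation=2))
b=(abs(Y[...,2]-.128)<.012)&(np.hypot(Y[...,0]-p[0],Y[...,1]-p[1])<.065)
q=Y[b];print(b.sum(),cv2.minAreaRect(q[:,:2].astype(np.float32)),p,s["joints"],s["force"])
E
```

```text
t: 5.6
position: [0.5454, -0.0536, 0.2475]
eef_rot: [[-0.969, 0.249, -0.001], [0.249, 0.969, -0.0], [0.001, -0.0, -1.0]]
force: [-1.4, -0.2, -4.4]
grip_width: 0.209
grasp_force: 35.0
t: 6.6
position: [0.5693, -0.257, 0.2479]
eef_rot: [[-0.762, 0.648, -0.0], [0.648, 0.762, 0.0], [0.0, 0.0, -1.0]]
force: [-0.8, 0.6, -4.9]
grip_width: 0.207
grasp_force: 35.0
t: 6.8
position: [0.5691, -0.2559, 0.2481]
eef_rot: [[-0.763, 0.646, -0.0], [0.646, 0.763, 0.0], [0.0, 0.0, -1.0]]
force: [-0.6, 0.4, -5.4]
grip_width: 0.211
grasp_force: 35.0
307 ((0.5701817274093628, -0.25409966707229614), (0.10493450611829758, 0.03271586075425148), 80.55136108398438) [ 0.56914004 -0.25587403  0.24810266] [-4.59909025e-01  2.22893961e-01  1.87270830e+00  1.51961863e-04
  1.04622950e+00 -1.32849639e+00] [-0.624749    0.35861115 -5.3948657 ]
```

View pics/s3.png

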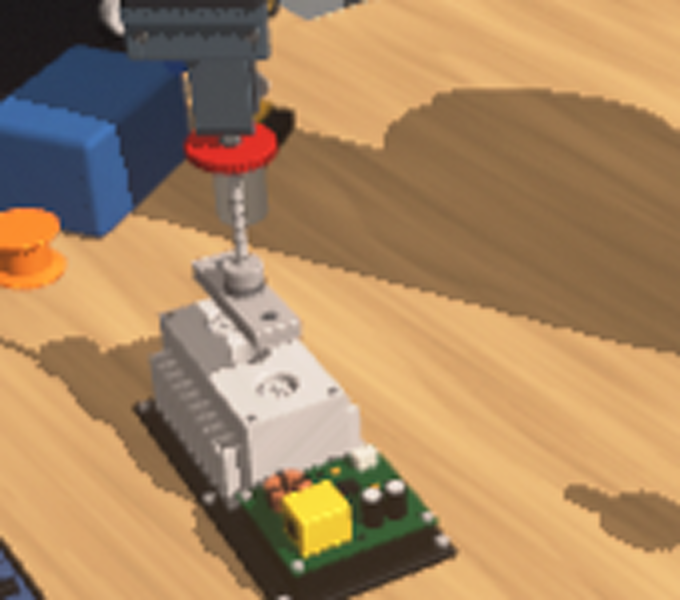

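The gauge hangs over the empty well: the bridge at about (250,300) is centred within 1 mm and parallel to the housing within about 1°. I'll lower it to just above the face, then slowly.

```bash
python3 -m crank '[{"linear":[0,0,0.03],"dr":[0,0,0],"fingers":0.1},{"linear":[0,0,0.07],"dr":[0,0,0],"fingers":0.1},{"linear":[0,0,0.11],"dr":[0,0,0],"fingers":0.1},{"linear":[0,0,0.14],"dr":[0,0,0],"fingers":0.1},{"linear":[0,0,0.16],"dr":[0,0,0],"fingers":0.1},{"linear":[0,0,0.165],"dr":[0,0,0],"fingers":0.1},{"linear":[0,0,0.165],"dr":[0,0,0],"fingers":0.1}]'
python3 -m crank '[{"linear":[0,0,0.006],"dr":[0,0,0],"fingers":0.1},{"linear":[0,0,0.012],"dr":[0,0,0],"fingers":0.1},{"linear":[0,0,0.018],"dr":[0,0,0],"fingers":0.1},{"linear":[0,0,0.024],"dr":[0,0,0],"fingers":0.1},{"linear":[0,0,0.03],"dr":[0,0,0],"fingers":0.1},{"linear":[0,0,0.036],"dr":[0,0,0],"fingers":0.1},{"linear":[0,0,0.042],"dr":[0,0,0],"fingers":0.1},{"linear":[0,0,0.048],"dr":[0,0,0],"fingers":0.1},{"linear":[0,0,0.054],"dr":[0,0,0],"fingers":0.1},{"linear":[0,0,0.06],"dr":[0,0,0],"fingers":0.1}]'
```

```text
t: 7.55
position: [0.5692, -0.2569, 0.2151]
eef_rot: [[-0.763, 0.647, -0.0], [0.647, 0.763, 0.0], [0.0, -0.0, -1.0]]
force: [0.1, 0.5, -4.8]
grip_width: 0.208
grasp_force: 35.0
t: 8.55
position: [0.5693, -0.2569, 0.2031]
eef_rot: [[-0.763, 0.647, 0.0], [0.647, 0.763, -0.0], [-0.0, 0.0, -1.0]]
force: [0.7, 2.0, 0.6]
grip_width: 0.211
grasp_force: 35.0
```

The load has gone off the wrist, so the bridge is down and the rod is sliding. I'll reduce the grip to 10 N so the knob would slip before the rod could ram the floor, and continue.

```bash
python3 -m crank '[{"linear":[0,0,0.025],"dr":[0,0,0],"fingers":0.1},{"linear":[0,0,0.055],"dr":[0,0,0],"fingers":0.1},{"linear":[0,0,0.085],"dr":[0,0,0],"fingers":0.1},{"linear":[0,0,0.115],"dr":[0,0,0],"fingers":0.1},{"linear":[0,0,0.14],"dr":[0,0,0],"fingers":0.1},{"linear":[0,0,0.16],"dr":[0,0,0],"fingers":0.1},{"linear":[0,0,0.17],"dr":[0,0,0],"fingers":0.1},{"linear":[0,0,0.17],"dr":[0,0,0],"fingers":0.1}]' 10
python3 -m crank '[{"linear":[0,0,0.006],"dr":[0,0,0],"fingers":0.1},{"linear":[0,0,0.012],"dr":[0,0,0],"fingers":0.1},{"linear":[0,0,0.018],"dr":[0,0,0],"fingers":0.1},{"linear":[0,0,0.018],"dr":[0,0,0],"fingers":0.1}]'
```

```text
t: 9.35
position: [0.5689, -0.2568, 0.1686]
eef_rot: [[-0.763, 0.647, -0.001], [0.647, 0.763, 0.0], [0.001, -0.0, -1.0]]
force: [0.4, 0.2, -3.1]
grip_width: 0.212
grasp_force: 10.0
t: 9.75
position: [0.5691, -0.2569, 0.1655]
eef_rot: [[-0.763, 0.647, -0.0], [0.647, 0.763, -0.0], [0.0, -0.0, -1.0]]
force: [0.9, 1.4, 0.2]
grip_width: 0.218
grasp_force: 10.0
```

```bash
python3 -m crank '[{"linear":[0,0,0.005],"dr":[0,0,0],"fingers":0.1},{"linear":[0,0,0.01],"dr":[0,0,0],"fingers":0.1},{"linear":[0,0,0.015],"dr":[0,0,0],"fingers":0.1}]'
```

```text
t: 10.05
position: [0.5692, -0.2569, 0.1625]
eef_rot: [[-0.763, 0.647, 0.0], [0.647, 0.763, -0.0], [-0.0, 0.0, -1.0]]
force: [0.6, 0.9, 1.3]
grip_width: 0.216
grasp_force: 10.0
```

```bash
python3 -m crank '[{"linear":[0,0,0.005],"dr":[0,0,0],"fingers":0.1},{"linear":[0,0,0.01],"dr":[0,0,0],"fingers":0.1},{"linear":[0,0,0.015],"dr":[0,0,0],"fingers":0.1}]'
```

```text
t: 10.35
position: [0.5692, -0.2569, 0.1594]
eef_rot: [[-0.763, 0.647, 0.0], [0.647, 0.763, 0.0], [-0.0, 0.0, -1.0]]
force: [1.4, 1.6, 2.3]
grip_width: 0.214
grasp_force: 10.0
```

```bash
python3 -m crank '[{"linear":[0,0,0.005],"dr":[0,0,0],"fingers":0.1},{"linear":[0,0,0.01],"dr":[0,0,0],"fingers":0.1},{"linear":[0,0,0.015],"dr":[0,0,0],"fingers":0.1}]'
```

```text
t: 10.65
position: [0.5692, -0.2569, 0.1565]
eef_rot: [[-0.763, 0.647, 0.0], [0.647, 0.763, -0.0], [-0.0, 0.0, -1.0]]
force: [1.4, 1.6, 0.3]
grip_width: 0.212
grasp_force: 10.0
```

```bash
python3 -m crank '[{"linear":[0,0,0.005],"dr":[0,0,0],"fingers":0.1},{"linear":[0,0,0.01],"dr":[0,0,0],"fingers":0.1},{"linear":[0,0,0.015],"dr":[0,0,0],"fingers":0.1}]'
```

```text
t: 10.95
position: [0.5692, -0.2568, 0.1534]
eef_rot: [[-0.763, 0.647, 0.0], [0.647, 0.763, 0.0], [-0.0, 0.0, -1.0]]
force: [1.3, 1.4, 1.1]
grip_width: 0.213
grasp_force: 10.0
```

```bash
python3 -m crank '[{"linear":[0,0,0.005],"dr":[0,0,0],"fingers":0.1},{"linear":[0,0,0.01],"dr":[0,0,0],"fingers":0.1},{"linear":[0,0,0.01],"dr":[0,0,0],"fingers":0.1}]'
```

```text
t: 11.25
position: [0.5699, -0.2572, 0.1525]
eef_rot: [[-0.763, 0.647, 0.001], [0.647, 0.763, -0.001], [-0.002, 0.0, -1.0]]
force: [-1.2, 1.9, 11.7]
grip_width: 0.215
grasp_force: 10.0
```

It bottomed out: the force stepped to 11.7 N at a depth of about 57 mm, inside the stated 46–60 mm. I'll hold briefly, open the fingers just clear of the knob and check by camera.

```bash
python3 -m crank '[{"linear":[0,0,0],"dr":[0,0,0],"fingers":0.1},{"linear":[0,0,0],"dr":[0,0,0],"fingers":0.1},{"linear":[0,0,0],"dr":[0,0,0],"fingers":0.33},{"linear":[0,0,0],"dr":[0,0,0],"fingers":0.33},{"linear":[0,0,0],"dr":[0,0,0],"fingers":0.33},{"linear":[0,0,0],"dr":[0,0,0],"fingers":0.33}]'
python3 - <<'E'
from h import *
p=np.array(observe()["position"])
im,d=snapshot("scene");Y=pts("scene",d);hsv=cv2.cvtColor(im,cv2.COLOR_BGR2HSV).astype(int)
cv2.imwrite("pics/s4.png",cv2.resize(im[100:250,170:340],None,fx=4,fy=4,interpolation=2))
red=((hsv[...,0]<5)|(hsv[...,0]>176))&(hsv[...,1]>200)&(np.hypot(Y[...,0]-p[0],Y[...,1]-p[1])<.05)
print("disc z",np.percentile(Y[red][:,2],[5,50,90]))
b=(abs(Y[...,2]-.0925)<.006)&(np.hypot(Y[...,0]-p[0],Y[...,1]-p[1])<.065);q=Y[b]
print("bridge",b.sum(),np.median(q[:,2]),cv2.minAreaRect(q[:,:2].astype(np.float32)))
E
```

```text
t: 11.85
position: [0.569, -0.2568, 0.1513]
eef_rot: [[-0.763, 0.647, -0.0], [0.647, 0.763, 0.0], [0.0, -0.0, -1.0]]
force: [-0.1, 0.6, 0.2]
grip_width: 0.329
grasp_force: 0.0
disc z [0.1371186  0.14138168 0.14284655]
bridge 226 0.09253357578368404 ((0.571077287197113, -0.25430813431739807), (0.10521338880062103, 0.034057412296533585), 81.57402038574219)
```

View pics/s4.png

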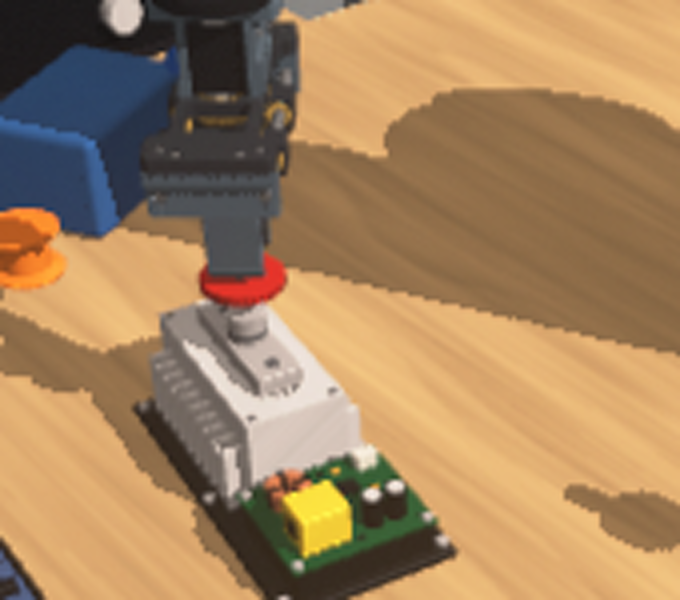

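The bridge lies flat on the face at about (250,345) with its top at z = 0.0925. The disc at (243,280) has its top at 0.142, about 18 mm above its final height of 0.124. Pushing it down with the fingertips.

```bash
python3 -m crank '[{"linear":[0,0,0.012],"dr":[0,0,0],"fingers":0.33},{"linear":[0,0,0.024],"dr":[0,0,0],"fingers":0.33},{"linear":[0,0,0.034],"dr":[0,0,0],"fingers":0.33},{"linear":[0,0,0.042],"dr":[0,0,0],"fingers":0.33},{"linear":[0,0,0.05],"dr":[0,0,0],"fingers":0.33},{"linear":[0,0,0.058],"dr":[0,0,0],"fingers":0.33},{"linear":[0,0,0.066],"dr":[0,0,0],"fingers":0.33},{"linear":[0,0,0.074],"dr":[0,0,0],"fingers":0.33}]'
python3 -m crank '[{"linear":[0,0,0.01],"dr":[0,0,0],"fingers":0.33},{"linear":[0,0,0.02],"dr":[0,0,0],"fingers":0.33},{"linear":[0,0,0.028],"dr":[0,0,0],"fingers":0.33},{"linear":[0,0,0.036],"dr":[0,0,0],"fingers":0.33},{"linear":[0,0,0.044],"dr":[0,0,0],"fingers":0.33},{"linear":[0,0,0.044],"dr":[0,0,0],"fingers":0.33}]'
```

```text
t: 12.7
position: [0.5692, -0.2569, 0.137]
eef_rot: [[-0.763, 0.647, -0.0], [0.647, 0.763, 0.0], [0.0, -0.0, -1.0]]
force: [-2.2, 1.1, 5.6]
grip_width: 0.331
grasp_force: 2.9
t: 13.3
position: [0.5692, -0.2569, 0.128]
eef_rot: [[-0.763, 0.647, -0.0], [0.647, 0.763, 0.0], [0.0, -0.0, -1.0]]
force: [-1.8, 0.0, 1.5]
grip_width: 0.327
grasp_force: 0.8
```

```bash
python3 -m crank '[{"linear":[0,0,0.005],"dr":[0,0,0],"fingers":0.33},{"linear":[0,0,0.01],"dr":[0,0,0],"fingers":0.33},{"linear":[0,0,0.015],"dr":[0,0,0],"fingers":0.33}]'
```

```text
t: 13.6
position: [0.5692, -0.2569, 0.1252]
eef_rot: [[-0.763, 0.647, 0.0], [0.647, 0.763, -0.0], [-0.0, -0.0, -1.0]]
force: [-2.1, 1.2, 6.1]
grip_width: 0.333
grasp_force: 2.9
```

```bash
python3 -m crank '[{"linear":[0,0,0.004],"dr":[0,0,0],"fingers":0.33},{"linear":[0,0,0.007],"dr":[0,0,0],"fingers":0.33}]'
```

```text
t: 13.8
position: [0.5692, -0.2569, 0.1242]
eef_rot: [[-0.763, 0.647, -0.0], [0.647, 0.763, 0.0], [0.0, -0.0, -1.0]]
force: [-6.1, 2.7, 20.5]
grip_width: 0.332
grasp_force: 9.8
```

The force rose to 20.5 N at TCP z = 0.124, just where the stop should sit on the barrel. Withdrawing straight up and checking.

```bash
python3 -m crank '[{"linear":[0,0,-0.01],"dr":[0,0,0],"fingers":0.36},{"linear":[0,0,-0.02],"dr":[0,0,0],"fingers":0.45},{"linear":[0,0,-0.08],"dr":[0,0,0],"fingers":0.5},{"linear":[0,0,-0.2],"dr":[0,0,0],"fingers":0.5},{"linear":[0,0,-0.35],"dr":[0,0,0],"fingers":0.5},{"linear":[0,0,-0.5],"dr":[0,0,0],"fingers":0.5},{"linear":[0,0,-0.6],"dr":[0,0,0],"fingers":0.5},{"linear":[0,0,-0.6],"dr":[0,0,0],"fingers":0.5}]'
python3 - <<'E'
from h import *
p=np.array([.5692,-.2569])
im,d=snapshot("scene");Y=pts("scene",d);hsv=cv2.cvtColor(im,cv2.COLOR_BGR2HSV).astype(int)
cv2.imwrite("pics/s5.png",cv2.resize(im[100:250,170:340],None,fx=4,fy=4,interpolation=2))
n=np.hypot(Y[...,0]-p[0],Y[...,1]-p[1])<.05
red=((hsv[...,0]<5)|(hsv[...,0]>176))&(hsv[...,1]>200)&n
print("disc z",np.percentile(Y[red][:,2],[5,50,90]))
b=(abs(Y[...,2]-.0925)<.006)&(np.hypot(Y[...,0]-p[0],Y[...,1]-p[1])<.065);q=Y[b]
print("bridge",np.median(q[:,2]),cv2.minAreaRect(q[:,:2].astype(np.float32)))
k=n&(Y[...,2]>.145)&(Y[...,2]<.2)&(np.hypot(Y[...,0]-.572,Y[...,1]+.254)<.02);print("knob top",k.sum(),np.percentile(Y[k][:,2],[10,50,95]),observe()["position"])
E
```

```text
t: 14.6
position: [0.5706, -0.2575, 0.2474]
eef_rot: [[-0.763, 0.647, 0.005], [0.647, 0.763, -0.002], [-0.005, 0.001, -1.0]]
force: [0.1, -0.0, -0.1]
grip_width: 0.503
grasp_force: 0.0
disc z [0.12232224 0.12477725 0.12598178]
bridge 0.09267831557519068 ((0.5703637599945068, -0.25420960783958435), (0.10189321637153625, 0.03328631445765495), 79.64378356933594)
knob top 101 [0.15749605 0.17185152 0.18122372] [ 0.56979455 -0.25715968  0.24534352]
```

View pics/s5.png

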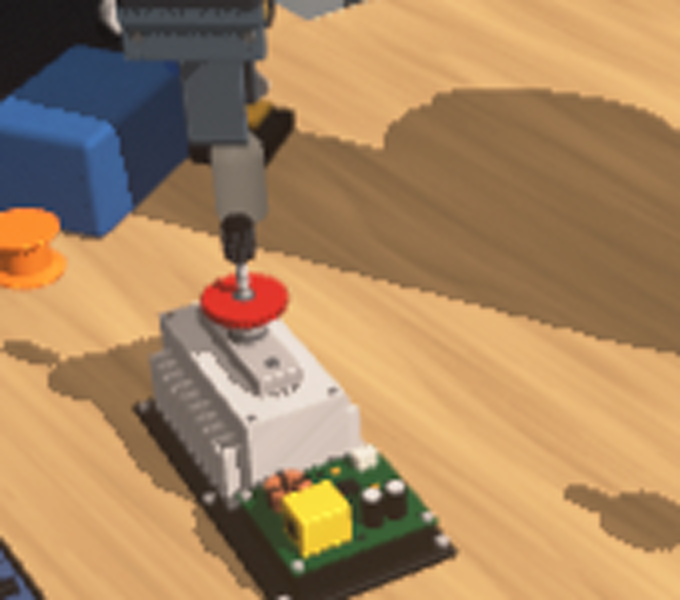

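The stop at (245,298) sits on the barrel: disc top at 0.1248 against 0.124 expected. The bridge is flat, and the knob top is at about 0.18, which fits the rod being bottomed. Handing in.

```bash
python3 -c "
from plant import job_done;print(job_done())"
```

```text
the job is handed in; nothing more can be done
None
```

The job is handed in (no verdict was shown): the gauge stands flat over the empty middle well with its rod on the floor, about 57 mm down, and the red stop is on the barrel.

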